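# Clamp the last frame bar of a mosaic casting bed

## Robot

A 6-joint arm with a two-finger parallel gripper is mounted at the origin on the work surface. World frame = base frame: x ahead of the robot, y to its left, z up, the work surface at z = 0. Lengths are in m, angles in degrees, forces in N, time in s.
With the tool pointing down it reaches from about 0.4 to 0.825 m from the base axis. Payload 7 kg.
Tool frame: the origin (TCP) lies midway between the tips of the shut fingers; the grasp point (between the pads) lies 19 mm behind it; z points along the fingers, y is the line along which they close (so a half turn about z gives the same grasp; the last joint's range is limited). The gripper opens to 88 mm and grips with 3 to 60 N. Pads are 19 mm wide; open, the fingers measure 130 mm over their backs; the gripper's body (78 mm by 193 mm) begins 47 mm behind the grasp point.
Start: joints at [-49.899, 20.546, 0.682, 0, -70.136, -16.507], TCP at [0.27, -0.619, 0.227] pointing down, gripper open.
Joint ranges: [-176.03, 176.03], [-82.01, 121.73], [-58.28, 71.71], [-173.87, 95.51], [-174.79, -0.11], [-173.66, 173.66]. Speed limits (degrees/s): [136.94, 136.94, 172.46, 180, 180, 180].

## Interface

Orientations are given as a 3x3 rotation matrix whose columns are the frame's x, y, z axes.
In Python, from rig import robot gives the robot as it stands. Calls block until the motion is done:
- robot.goto(position, orientation): joint-space move of the TCP to a pose.
- robot.servo_line(position, ori=None, speed=0.15): straight line of the TCP; ori=None keeps the orientation; speed is the mean speed in m/s.
- robot.movej(angles): joint-space move.
- robot.move_gripper(opening): opening from 0.0 (shut) to 1.0 (fully open); the grip force is fixed at half the most; returns when the fingers have stopped.
- robot.dwell(seconds).
- robot.ik(position, orientation): joint angles nearest the present ones, or None.
- robot.grab_frame(name): name is "scene" or "side" or "wrist"; returns (picture, depth): 480x640x3 uint8, red, green, blue; 480x640 float32, m along the optical axis (not along the pixel's ray), 0 where there is no reading.
- robot.camera_info(name): a dict with "vfov" (degrees; the focal length in pixels is half the picture's height over the tangent of half this angle, whatever the lens; pixels are square), "cx", "cy" (the principal point, pixels), "k1" (the pictures are not rectified: a ray, as slopes to the right and down, at radius r is drawn at 1 + k1 r^2 times it, then the intrinsics apply), "view" (4x4, takes a point from world to camera coordinates); the wrist camera has in their place "T_tool_cam" (4x4, takes a point from camera to tool coordinates, whose origin is the TCP and whose axes are the flange's). Camera axes: x right, y down, z forward; pixel columns grow to the right and rows downward; lengths in m; the calibration is good to about 2 mm. A picture is of the moment at which its call begins: read the wrist's pose just before it. camera_info takes no time and is no camera call.
A pose or a line that the arm cannot do raises robot.Unreachable and nothing moves.
- robot.job_done(): hands the job in; it is judged then, once.
Readings, each from a call of its own:
- robot.read_t(): time.
- robot.read_qpos(): joint angles.
- robot.read_qvel(): joint speeds.
- robot.read_effort(): joint torques, N m.
- robot.read_position(): TCP position.
- robot.read_tcp_rot(): TCP orientation.
- robot.read_force(): force on the tool from outside, world axes, zero at the start.
- robot.read_ft_torque(): the same for the moment, N m.
- robot.read_grip_width(): opening from 0.0 (shut) to 1.0 (fully open).
- robot.read_finger_force(): force on a finger pad.
Only numpy, scipy, OpenCV 4.12 (cv2) and the standard library are available. Lean on these libraries where they do the work, as an engineer would, in place of code of your own. Each camera call takes 0.05 s, during which the arm holds its last target. There are 200 camera calls.

## Task

Clamp the loose front bar of the casting frame to the bed: take the T-bolt from its rack, let its head down into the bed's middle slot, slide it into the bar's forked foot and on until the bar is up against the mosaic, and turn the head square across the slot. Then screw the wing nut down firmly on the foot, so that the bolt stands clamped upright in the fork, and let go; leave the tile, the hammer and the tray of chips where they are.

Things in the scene. Friction and masses are not known exactly. Their poses are not given: they have to be found in the camera images.
- bed: Fixed steel casting bed on the table, 490 (x) x 260 (y) x 36 mm. Origin: centre of its underside (z = 0); x along its slots, away from the robot. On it, from x = -28 to 152 mm, the mosaic lies face down (190 mm wide, brown backs up to 58 mm above the table), wooden bars 20 mm high fixed on its sides and far side, the far one already clamped by such a T-bolt (part of the bed).
- bed_slot (a point): Top of the middle T-slot's mouth at the bed's near end (bed x = -245, y = 0, z = 36 mm). Slots run along bed x at y = -80, 0 and 80 mm, the bed's whole length, open at the ends: mouth 18 mm wide through lips 10 mm thick (z = 26 to 36 mm above the table); below, a channel 34 mm wide and 18 mm high (floor at z = 8 mm).
- bed_home (a point): Point on the bed's top over the middle slot (bed x = -100, y = 0, z = 36 mm): where the T-bolt's axis stands when its shank touches the closed end of the fork and the bar touches the mosaic, whose front edge is the face at bed x = -28 mm.
- bar: Loose wooden front bar, 40 (x) x 250 (y) x 20 mm high, about 0.35 kg with its steel foot, lying on the bed across the slots, 4 to 14 mm short of the mosaic. Origin: centre of its underside; x across it towards the mosaic (back face at x = 20 mm), y along it. A push of 1 to 4 N slides it.
- fork_seat (a point): Where the T-bolt's axis stands when its shank touches the closed end of the fork: on top of the bar's foot (bar x = -52, y = 0, z = 8 mm). The foot is a flat steel fork 8 mm thick and 46 mm wide on the bar's front face, over the middle slot, top 44 mm above the table, from the bar to x = -78 mm; its U-slot, 18 mm wide, is open towards -x and closed at x = -45 mm.
- rack: Fixed wooden rack, 90 x 100 x 32 mm, with a pocket 40 (x) x 22 (y) mm, 20 mm deep, centred at rack y = 17 mm, in which the T-bolt stands; small step blocks up to 60 mm above the table lie on its -y end. Origin: centre of its underside, on the table.
- bolt: Steel T-bolt, 106 mm long, 0.16 kg, upright in the rack. Origin: centre of the head's underside; z up the shank, x along the head. Head 33 (x) x 16 (y) x 10 mm; two opposite corners are cut back, so in the slot's channel it turns only clockwise seen from above, stopping a few degrees past square (anticlockwise it jams at about 40 degrees). Shank 14 mm, right-hand thread.
- bolt_tang (a point): Middle of the bolt's flat tang, 91 mm above the head's underside. The tang, z = 76 to 106 mm of the bolt, is 14 (bolt x) x 10 mm (bolt y), parallel to the head, whose direction it shows; hold and turn the bolt by it. The bolt looks the same after half a turn.
- nut: Steel wing nut on the bolt, 0.12 kg. Origin: centre of its underside; z up, x along its wings. Flange 40 mm across, 8 mm thick. Starts 32 to 35 mm above the underside of the bolt's head, at varying angles; clamped tight it is 28 mm above it. Clockwise from above screws it down, 10 mm a turn. The thread drags with 0.1 N m, so a bolt that is free to turn goes round with it.
- nut_wings (a point): Middle of the wings, 23 mm above the nut's underside. Two wings in line, 56 mm end to end along nut x, 12 mm thick, z = 8 to 38 mm, ends flat: grip across the two ends, the bolt's top standing between the fingers. Let go in the fork, the bolt hangs by the nut on the foot, the nut staying at that height as it draws the head up. After first grip, a third of a turn more is firm: 0.4 N m.
- tray: Bystander: open wooden tray of tile chips, 100 x 110 x 35 mm, loose. Origin: centre of its underside.
- hammer: Bystander: hammer, 180 mm long, lying loose on the table.
- tile: Bystander: round glazed tile, 110 mm across, 13 mm thick, lying flat and loose. Origin: centre of its underside.
There are look-alikes about, which are no part of the job. Leave any red look-alike of the bolt alone.

How it is judged (in metres and radians):
On the way, in this order (a step that is already met when the one before it is completed fails the run):
1. the bolt's head is down in the bed's middle slot, under the lips (z of bolt in the frame of bed below 0.02 m and y of bolt in the frame of bed between -0.006 and 0.006 m and x of bolt in the frame of bed between -0.25 and 0 m), for 0.1 s.
2. the bolt stands in the fork with its head square across the slot (z of bolt in the frame of bed below 0.022 m and horizontal distance between bolt and fork_seat below 0.012 m and angle between the x axis of bolt and the x axis of bed, either way round above 1.25 rad), for 0.1 s.
At the end, for the whole second after the job is handed in: Bolt head under the middle slot's lips, within 18 deg of square to it; bolt upright (0.08 rad), axis within 7 mm of the fork seat and 8 mm of bed_home; nut pressing the foot with over 40 N; bar flat, parallel (0.03 rad) and within 3.5 mm of the mosaic; all at rest, released (z of bolt in the frame of bed below 0.022 m and horizontal distance between bolt and fork_seat below 0.007 m and horizontal distance between bolt and bed_home below 0.008 m and angle between the x axis of bolt and the x axis of bed, either way round above 1.25 rad and angle between bolt's own z axis and vertical below 0.08 rad and contact force between nut and bar above 40 N and x of bar in the frame of bed above -0.0515 m and angle between the x axis of bar and the x axis of bed, either way round below 0.03 rad and z of bar in the frame of bed below 0.04 m and linear speed of each of bolt, bar below 0.02 m/s); the robot touches nothing.
It fails at once if a bystander (tray, hammer or tile) is moved by more than 20 mm (distance of any of tray, hammer, tile from where it was at the start of the episode above 0.02 m).
It also fails if it takes over 72 s, if anything falls off the work surface, if the arm or the gripper's body presses on something with over 40 N, if the wrist force passes 120 N, or if a joint passes its speed limit or range.

## Working session

There is one attempt and no reset: what is moved stays moved. The work goes in short steps, each a Python script; the robot and the scene stay as the last script left them, time stands still between calls to the robot, and variables do not carry over. Pictures are saved under pics/ and viewed, at most 11 in all, crops included, and the job is handed in when it is done.

```bash
ls; mkdir -p pics; cat > h.py <<'E'
import numpy as np, cv2
from rig import robot
def info(n):
    return robot.camera_info(n)
def rays(ci,uv):
    f=240/np.tan(np.radians(ci['vfov'])/2)
    d=(np.atleast_2d(uv).astype(float)-[ci['cx'],ci['cy']])/f
    s=d.copy()
    for _ in range(20): s=d/(1+ci['k1']*(s**2).sum(1,keepdims=True))
    return np.c_[s,np.ones(len(s))]
def campose(n,pos=None,rot=None):
    ci=info(n)
    if n=='wrist':
        T=np.eye(4);T[:3,:3]=rot;T[:3,3]=pos
        return ci,T@np.array(ci['T_tool_cam'])
    return ci,np.linalg.inv(np.array(ci['view']))
def onplane(ci,W,uv,z):
    r=rays(ci,uv)@W[:3,:3].T; o=W[:3,3]
    return o+r*((z-o[2])/r[:,2:3])
def cloud(ci,W,depth):
    v,u=np.mgrid[0:480,0:640]
    r=rays(ci,np.c_[u.ravel(),v.ravel()])*depth.ravel()[:,None]
    P=r@W[:3,:3].T+W[:3,3]; P[depth.ravel()==0]=np.nan
    return P.reshape(480,640,3)
def project(ci,W,P):
    P=np.atleast_2d(P); c=(P-W[:3,3])@W[:3,:3]; s=c[:,:2]/c[:,2:]
    f=240/np.tan(np.radians(ci['vfov'])/2)
    return s*(1+ci['k1']*(s**2).sum(1,keepdims=True))*f+[ci['cx'],ci['cy']]
def shot(n,tag):
    p=np.array(robot.read_position());R=np.array(robot.read_tcp_rot())
    im,d=robot.grab_frame(n); ci,W=campose(n,p,R)
    cv2.imwrite(f'pics/{tag}.png',im[:,:,::-1]); np.savez(f'pics/{tag}.npz',im=im,d=d,W=W)
    return im,d,ci,W
def load(n,tag):
    z=np.load(f'pics/{tag}.npz'); return z['im'],z['d'],info(n),z['W']
def tri(views): # list of (ci,W,uv)
    A=np.zeros((3,3));b=np.zeros(3)
    for ci,W,uv in views:
        r=(rays(ci,uv)@W[:3,:3].T)[0]; r/=np.linalg.norm(r); M=np.eye(3)-np.outer(r,r); A+=M;b+=M@W[:3,3]
    return np.linalg.solve(A,b)
def down(yaw): # tool y axis (closing) at angle yaw from world x
    a=np.radians(yaw); y=np.array([np.cos(a),np.sin(a),0]); z=np.array([0,0,-1.]); return np.c_[np.cross(y,z),y,z]
E
python3 - <<'E'
from h import *
for n in ('scene','side','wrist'):
    im,d,ci,W=shot(n,n+'0'); print(n,W.round(3).tolist(),ci['vfov'],(d>0).mean())
print(robot.read_tcp_rot(),robot.read_t())
E
```

```text
pics
scene [[-0.7, 0.583, -0.413, 0.954], [0.714, 0.579, -0.393, 0.399], [0.01, -0.57, -0.822, 0.942], [0.0, 0.0, 0.0, 1.0]] 56.30860494241685 0.995927734375
side [[-0.892, -0.26, 0.371, 0.107], [-0.453, 0.526, -0.72, 0.728], [-0.008, -0.81, -0.587, 0.696], [0.0, 0.0, 0.0, 1.0]] 49.010808099319 0.9959407552083334
wrist [[-0.399, 0.875, 0.274, 0.196], [0.917, 0.381, 0.12, -0.65], [0.001, 0.3, -0.954, 0.384], [0.0, 0.0, 0.0, 1.0]] 65.86098046508087 0.9960872395833333
[[-9.16433087e-01 -4.00187440e-01 -6.40024069e-04]
 [-4.00187927e-01  9.16432421e-01  1.11383139e-03]
 [ 1.40797473e-04  1.27688185e-03 -9.99999175e-01]] 0.15
```

View pics/scene0.png

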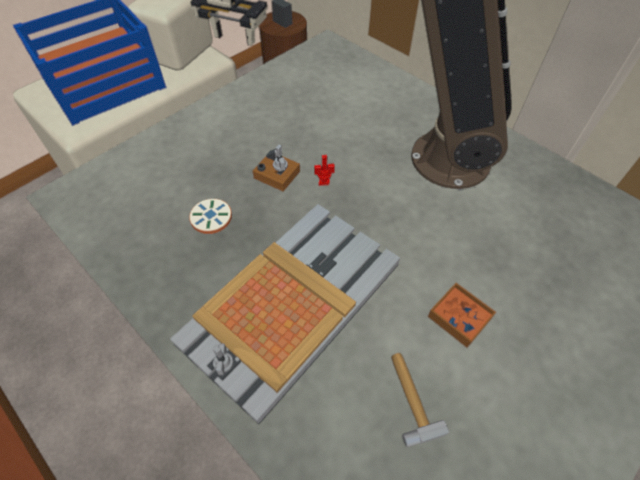

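View pics/side0.png

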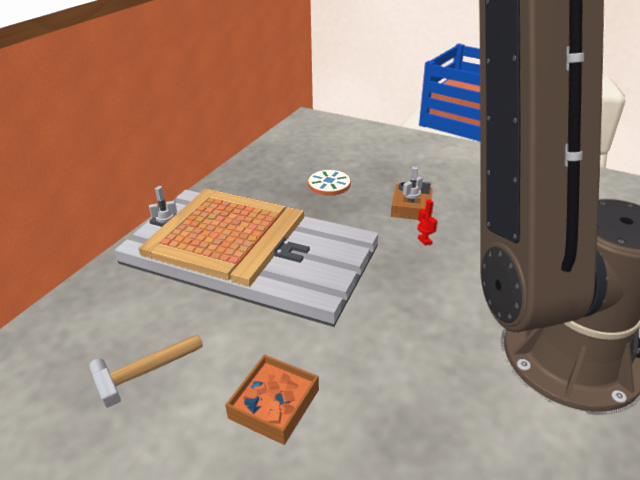

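The scene view shows the rack with bolt at (277,160), the red look-alike at (324,170), the tile at (210,215), the bed centred near (285,310) with the fork at (320,265), the tray at (462,315) and the hammer at (415,400). The side view shows the bolt at (414,180) and the fork at (292,250). Next: bed and rack estimates from both clouds.

```bash
python3 - <<'E'
from h import *
for n in('scene','side'):
    im,d,ci,W=load(n,n+'0'); P=cloud(ci,W,d)
    x,y,z=P[...,0],P[...,1],P[...,2]
    hsv=cv2.cvtColor(im,cv2.COLOR_RGB2HSV)
    tb=np.nanmedian(z[(abs(z)<.01)]); print(n,'table',tb)
    m=((z>.028)&(z<.045)&(x>.2)&(x<1.1)&(hsv[...,1]<60)).astype(np.uint8)
    k,l,s,c=cv2.connectedComponentsWithStats(m)
    m2=((z>.028)&(x>.2)).astype(np.uint8); k,l,s,c=cv2.connectedComponentsWithStats(m2)
    for i in range(1,k):
        if s[i,4]<150: continue
        Q=P[l==i]; Q=Q[Q[:,2]<.3]
        if len(Q)<50: continue
        r=cv2.minAreaRect((Q[:,:2]*1000).astype(np.float32)); print(s[i].tolist(),[np.round(a,1) for a in r],np.nanmax(Q[:,2]).round(3))
    # bed top alone
    red=(hsv[...,1]>180)&((hsv[...,0]<6)|(hsv[...,0]>174))&(z>.005)&(x>.1)&(x<.6)&(y<0)
    print('red',np.nanmedian(P[red],0))
    for (u,v) in ({'scene':[(281,150),(277,165),(320,265),(324,212),(380,265),(210,215)],'side':[(414,172),(414,190),(292,250)]}[n]): print((u,v),P[v,u].round(3))
E
```

```text
scene table 0.0006856296462947054
[13, 0, 145, 74, 2674] [array([  419.1, -1321.3]), array([333.9, 461.5]), np.float64(81.5)] 0.066
[190, 0, 77, 46, 1787] [array([ 272.4, -615.1]), array([ 77.8, 174.3]), np.float64(22.6)] 0.3
[252, 145, 48, 41, 945] [array([ 406.2, -314.7]), array([ 94.5, 104.9]), np.float64(14.8)] 0.12
[314, 155, 21, 25, 319] [array([ 338.1, -192.9]), array([29.9, 55.1]), np.float64(47.0)] 0.11
[171, 205, 229, 216, 21382] [array([653.8,  14.1]), array([492. , 262.5]), np.float64(4.7)] 0.126
[430, 283, 66, 61, 525] [array([410.7, 314.9]), array([103.5, 110.4]), np.float64(0.5)] 0.04
red [ 0.33948055 -0.19236093  0.05612514]
(281, 150) [ 0.398 -0.296  0.103]
(277, 165) [ 0.419 -0.293  0.064]
(320, 265) [ 0.539 -0.009  0.01 ]
(324, 212) [ 0.43  -0.103  0.038]
(380, 265) [0.45  0.104 0.036]
(210, 215) [ 0.635 -0.321  0.015]
side table 0.0008771618375190693
[0, 0, 518, 203, 38210] [array([ 831.3, -868.9]), array([1260.4, 1825.2]), np.float64(0.1)] 0.3
[391, 166, 47, 69, 1535] [array([ 388.3, -263.5]), array([ 97. , 216.8]), np.float64(19.5)] 0.121
[114, 186, 264, 130, 18557] [array([655.4,  15.3]), array([493.8, 265.7]), np.float64(4.8)] 0.126
[225, 354, 94, 81, 1187] [array([410.5, 314.8]), array([113.3, 102.7]), np.float64(89.9)] 0.04
[244, 381, 22, 24, 201] [array([437.8, 326.4]), array([27.2, 42.4]), np.float64(3.0)] 0.034
[268, 390, 25, 15, 154] [array([397.3, 317. ]), array([37.1, 25.2]), np.float64(25.9)] 0.035
red [ 0.33335262 -0.18965762  0.05628337]
(414, 172) [ 0.403 -0.297  0.108]
(414, 190) [ 0.395 -0.286  0.068]
(292, 250) [ 0.558 -0.004  0.034]
```

```bash
python3 - <<'E'
from h import *
b=np.array([.400,-.295])
def look(yaw,tag):
    R=down(yaw); robot.goto([b[0]-R[0,0]*.02,b[1]-R[1,0]*.02,.24],R)
    return shot('wrist',tag)
for yaw,t in((105,'w1'),(60,'w2')):
    im,d,ci,W=look(yaw,t); P=cloud(ci,W,d)
    near=np.hypot(P[...,0]-b[0],P[...,1]-b[1])<.06
    z=P[...,2]
    for nm,lo,hi in(('tang',.1,.135),('wing',.05,.095)):
        m=near&(z>lo)&(z<hi)&(np.hypot(P[...,0]-b[0],P[...,1]-b[1])<(.03 if nm=='tang' else .04))
        Q=P[m]; r=cv2.minAreaRect((Q[:,:2]*1000).astype(np.float32))
        print(t,nm,len(Q),[np.round(a,1) for a in r],np.percentile(Q[:,2],[2,50,98]).round(4))
    zt=P[...,2][near&(z>.1)]; top=np.percentile(zt,98)
    Q=P[near&(z>top-.003)]; r=cv2.minAreaRect((Q[:,:2]*1000).astype(np.float32)); print('top',top,[np.round(a,1) for a in r],Q.mean(0).round(4))
print(robot.read_t(),robot.read_qpos())
a=cv2.imread('pics/w1.png');c=cv2.imread('pics/w2.png');cv2.imwrite('pics/wj.png',cv2.resize(np.hstack([a[:,100:500],c[:,100:500]]),(800,480)))
E
```

```text
w1 tang 279 [array([ 403.4, -298. ]), array([14.5,  9.3]), np.float64(14.9)] [0.1022 0.1177 0.1195]
w1 wing 1549 [array([ 403.1, -297.7]), array([38.3, 50.1]), np.float64(10.0)] [0.0538 0.0713 0.0878]
top 0.34973717202838017 [array([ 396.1, -294.6]), array([  6.4, 115.1]), np.float64(14.9)] [ 0.3957 -0.2946  0.3484]
w2 tang 308 [array([ 403.8, -297.8]), array([14.2,  9.9]), np.float64(13.4)] [0.1008 0.1176 0.1191]
w2 wing 1514 [array([ 403.7, -297.7]), array([39.5, 49.4]), np.float64(11.9)] [0.054  0.073  0.0881]
top 0.3495659768082755 [array([ 397.1, -290.8]), array([114.8,   6.1]), np.float64(59.6)] [ 0.3969 -0.2907  0.3482]
2.35 [-1.44267690e+01  5.05964029e+00 -1.78144010e+01  1.84789704e-03
 -6.71486690e+01 -1.05489237e+02]
```

View pics/wj.png

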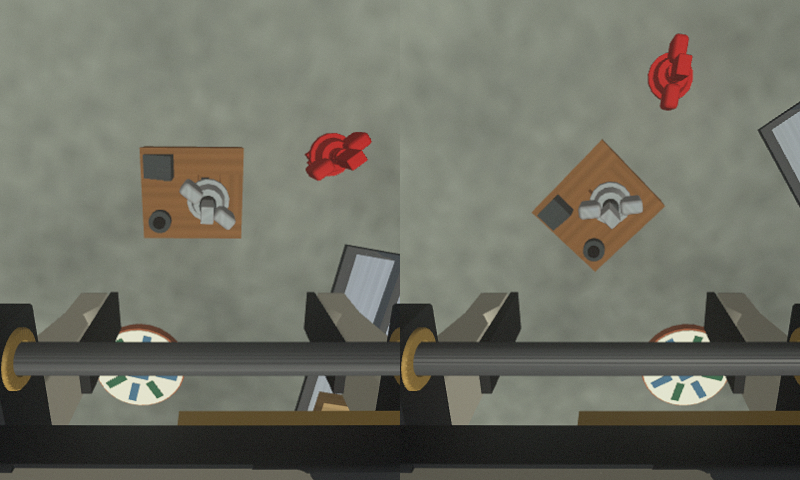

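The two wrist views show the bolt in the rack (left view at about (207,200), tang along the rack's x), wings oblique, and red look-alike clear of it. Both agree on the tang: (403.6, -297.9) mm, yaw ≈14°, top at 118 mm. I'll pick it, then look at the bed.

```bash
python3 - <<'E'
from h import *
R=down(284.2)
robot.goto([.4036,-.2979,.15],R); robot.servo_line([.4036,-.2979,.0905],speed=.08)
print(robot.read_force())
robot.move_gripper(0); print(robot.read_grip_width()*88,robot.read_finger_force(),robot.read_position(),robot.read_force())
robot.servo_line([.4036,-.2979,.20],speed=.12); print(robot.read_grip_width()*88,robot.read_force())
# look at bed slot with bed yaw guess
c=np.array([.654,.0145]);a=np.radians(4.7);ex=np.array([np.cos(a),np.sin(a)])
R=down(274.7); p=c-.19*ex
robot.goto([p[0],p[1],.22],R); im,d,ci,W=shot('wrist','b1')
R2=down(94.7); 
print(robot.read_t(),robot.read_qpos())
E
```

```text
[ 0.12042625 -0.03145732 -0.06252335]
9.569980484915222 29.993359744548798 [ 0.40363829 -0.29791619  0.09046798] [ 0.82446673 -0.57228248 -0.61548838]
9.650497481811353 [ 0.40902019  0.31521249 -3.70107478]
9.975 [ 2.41558150e+01  6.06771244e-01 -2.53147226e+01  5.65495231e-03
 -6.41228551e+01  7.05031780e+01]
```

View pics/b1.png

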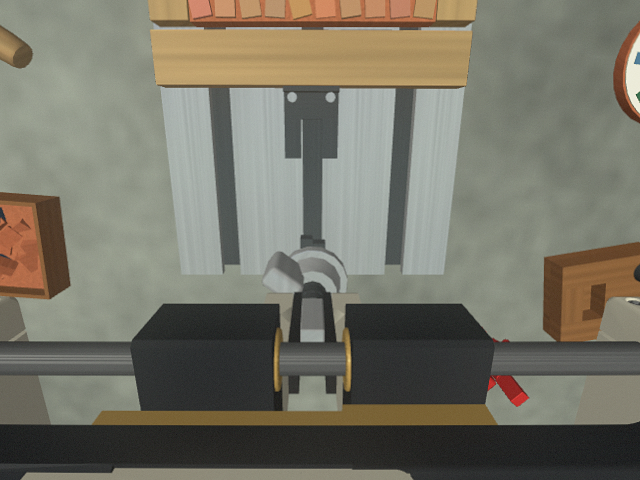

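The view from above the bed shows the held bolt (tang at (313,320), nut at (315,270)), the middle slot at columns ~302–322, rows 160–235, the fork at (285–338, 90–158), and the bar across rows 27–87 with a gap to the mosaic at row ~25. Next: measure slot line, fork and gap.

```bash
cat > slot.py <<'E'
from h import *
def edges(g,v,u0,u1):
    # first falling, last rising half-level crossing in [u0,u1]
    r=cv2.GaussianBlur(g[v-1:v+2],(3,3),0)[1].astype(float)[u0:u1]
    th=(np.percentile(r,90)+np.percentile(r,10))/2; b=r>th
    i=np.where(b[:-1]&~b[1:])[0]; j=np.where(~b[:-1]&b[1:])[0]
    if len(i)==0 or len(j)==0: return None
    f=lambda k:u0+k+(th-r[k])/(r[k+1]-r[k])
    return f(i[0]),f(j[-1])
def line(P): # fit y=a x+b
    return np.polyfit(P[:,0],P[:,1],1)
def meas(im,ci,W,rows,u0,u1,z=.036):
    g=cv2.cvtColor(im,cv2.COLOR_RGB2GRAY); L=[];Rr=[]
    for v in rows:
        e=edges(g,v,u0,u1)
        if e: L.append((e[0],v));Rr.append((e[1],v))
    l=onplane(ci,W,L,z)[:,:2];r=onplane(ci,W,Rr,z)[:,:2]
    return l,r
E
python3 - <<'E'
from slot import *
im,d,ci,W=load('wrist','b1')
P=cloud(ci,W,d)
print('bed top z',np.nanmedian(P[170:230,245:290,2]),np.nanmedian(P[170:230,340:380,2]),'fork z',np.nanmedian(P[110:150,288:298,2]),np.nanmedian(P[110:150,327:335,2]),'bar',np.nanmedian(P[40:75,200:420,2]))
for nm,rows,u0,u1,z in(('mid',range(168,228,4),285,340,.036),('left',range(120,255,6),190,255,.036),('right',range(120,255,6),365,425,.036)):
    l,r=meas(im,ci,W,rows,u0,u1,z)
    fl,fr=line(l),line(r); x=.5
    print(nm,'ang',np.degrees(np.arctan([fl[0],fr[0]])).round(2),'y@.5',np.polyval(fl,x).round(5),np.polyval(fr,x).round(5),'resid',np.std(l[:,1]-np.polyval(fl,l[:,0])).round(5))
# bar front/back edges & mosaic frame edges by row profile
g=cv2.cvtColor(im,cv2.COLOR_RGB2GRAY)
for u in (200,250,400,440): print(u,g[10:100:1,u].tolist()[:30],'..',g[80:96,u].tolist())
zz=P[:,:,2]; print((zz[10:40,[200,250,400,440]].T*1000).round(0).tolist())
print('forkrow',g[130,275:350].tolist()); print('bedend',g[262:285,270-30].tolist()); print('forkend',g[148:168,293].tolist(),g[148:168,331].tolist())
E
```

```text
bed top z 0.03601663135535507 0.036080352301383956 fork z 0.043990527116030076 0.04400696128879489 bar 0.05588004348144898
mid ang [4.55 4.63] y@.5 0.01103 -0.00681 resid 5e-05
left ang [4.62 4.6 ] y@.5 0.09124 0.07333 resid 5e-05
right ang [4.6  4.69] y@.5 -0.06918 -0.08654 resid 4e-05
200 [155, 155, 154, 153, 157, 157, 139, 97, 96, 122, 131, 107, 77, 69, 77, 70, 65, 146, 179, 173, 165, 164, 160, 160, 159, 161, 159, 162, 161, 163] .. [163, 164, 160, 164, 136, 81, 83, 106, 182, 178, 180, 178, 178, 178, 178, 179]
250 [155, 160, 157, 158, 158, 161, 136, 95, 118, 132, 132, 97, 71, 72, 71, 71, 66, 156, 177, 163, 160, 157, 155, 156, 156, 154, 156, 155, 159, 161] .. [161, 163, 163, 160, 139, 86, 82, 96, 180, 176, 176, 174, 175, 176, 174, 175]
400 [148, 148, 146, 149, 148, 145, 129, 102, 120, 132, 135, 107, 74, 70, 70, 69, 69, 81, 84, 79, 133, 152, 152, 154, 157, 154, 155, 152, 150, 151] .. [159, 159, 161, 163, 166, 124, 73, 84, 82, 77, 83, 80, 82, 80, 79, 81]
440 [157, 158, 157, 157, 154, 158, 159, 159, 160, 145, 101, 78, 83, 78, 79, 78, 93, 150, 179, 178, 168, 155, 149, 155, 158, 156, 155
[... 771 characters left out ...]
.0, 56.0, 56.0, 55.0, 55.0, 56.0, 57.0, 55.0, 55.0]]
forkrow [173, 174, 174, 170, 170, 174, 178, 175, 180, 148, 74, 80, 81, 84, 79, 85, 84, 83, 82, 81, 81, 85, 78, 82, 80, 100, 143, 133, 78, 80, 82, 79, 82, 81, 81, 78, 79, 78, 80, 82, 78, 80, 81, 86, 80, 82, 79, 81, 80, 82, 81, 80, 86, 81, 83, 82, 84, 81, 80, 82, 83, 77, 102, 153, 177, 175, 175, 177, 177, 174, 174, 174, 175, 175, 179]
bedend [143, 139, 138, 153, 156, 154, 158, 151, 150, 152, 150, 151, 150, 146, 143, 144, 143, 139, 142, 141, 140, 139, 140]
forkend [86, 82, 85, 82, 85, 84, 82, 86, 84, 88, 137, 175, 170, 172, 173, 174, 175, 174, 170, 171] [86, 81, 86, 81, 85, 83, 82, 82, 82, 80, 125, 176, 169, 171, 169, 169, 173, 172, 170, 168]
```

```bash
python3 - <<'E'
from slot import *
im,d,ci,W=load('wrist','b1')
P=cloud(ci,W,d); z=P[...,2]; g=cv2.cvtColor(im,cv2.COLOR_RGB2GRAY)
a=np.radians(4.61); ex=np.array([np.cos(a),np.sin(a)]);ey=np.array([-ex[1],ex[0]])
o=np.array([.5,.0021])
loc=lambda uv,zz:((onplane(ci,W,uv,zz)[:,:2]-o)@np.c_[ex,ey]*1000).round(1).tolist()
# bed near end by depth
for u in (200,215,250,265,365,380,420,435):
    v=np.where((z[200:300,u]>.030)&(z[200:300,u]<.04))[0].max()+200; print('end',u,v,loc([(u,v+.5)],.036))
print('fork',loc([(284.2,130),(337.7,130),(293,158),(331,158),(313,119.5)],.044))
print('bar front',loc([(200,84.5),(250,84.5),(400,85),(440,85)],.056),'bar back',loc([(200,27.5),(250,27.3),(400,29.7),(440,27.5)],.056),'mosaic/frame',loc([(200,17),(250,17),(400,17)],.058),loc([(200,26.5),(250,26.5),(440,26)],.036))
# held tang
q=robot.read_position();Rt=np.array(robot.read_tcp_rot())
T=(P-q)@Rt
for v in (300,310,320): 
    print(v,g[v,295:335].tolist()); 
m=(abs(T[...,0])<.02)&(abs(T[...,1])<.03)&(T[...,2]>-.02)&(T[...,2]<.1)
for lo,hi in((.0,.012),(.012,.04),(.04,.055),(.055,.068),(.068,.09)):
    k=m&(T[...,2]>lo)&(T[...,2]<hi); Q=T[k]*1000; print(lo,len(Q),Q.min(0).round(1),Q.max(0).round(1)) if len(Q) else 0
E
```

```text
end 200 274 [[-90.5, 111.1]]
end 215 274 [[-90.5, 96.2]]
end 250 274 [[-90.5, 61.5]]
end 265 270 [[-86.2, 46.5]]
end 365 274 [[-90.5, -52.5]]
end 380 274 [[-90.5, -67.4]]
end 420 274 [[-90.5, -107.1]]
end 435 274 [[-90.5, -122.0]]
fork [[46.3, 24.1], [46.3, -22.0], [22.7, 16.8], [22.8, -16.6], [54.8, -0.7]]
bar front [[81.2, 90.0], [81.1, 49.9], [80.9, -70.4], [81.0, -102.5]] bar back [[121.7, 86.4], [121.8, 47.9], [120.4, -67.6], [122.0, -98.4]] mosaic/frame [[128.4, 85.3], [128.3, 47.3], [128.5, -66.6]] [[127.1, 91.7], [127.1, 50.8], [127.7, -104.4]]
300 [48, 41, 42, 41, 45, 45, 57, 102, 119, 115, 113, 112, 117, 113, 114, 114, 111, 113, 113, 114, 112, 112, 112, 111, 113, 115, 112, 87, 57, 45, 44, 45, 47, 48, 44, 38, 77, 121, 143, 140]
310 [45, 46, 41, 46, 40, 46, 95, 122, 115, 115, 115, 114, 112, 113, 114, 111, 114, 113, 114, 109, 111, 107, 108, 111, 110, 111, 109, 96, 73, 46, 44, 43, 42, 42, 45, 44, 39, 64, 116, 142]
320 [47, 42, 41, 43, 36, 75, 109, 115, 108, 110, 114, 111, 112, 110, 110, 114, 112, 114, 114, 111, 108, 111, 113, 112, 114, 113, 113, 107, 86, 60, 39, 43, 42, 43, 40, 42, 44, 45, 51, 116]
0.0 1023 [  3.5 -25.7   0. ] [20.   6.  11.9]
0.012 2297 [ -5.9 -25.4  12. ] [20.  18.4 39.9]
0.04 73 [  3.4 -14.5  40. ] [19.5 18.2 43.5]
0.055 24 [10.7 -8.4 66.9] [16.2  6.2 68. ]
0.068 223 [ 9.5 -8.7 68. ] [16.2  7.1 79.1]
```

```bash
python3 - <<'E'
import cv2
a=cv2.imread('pics/b1.png')[220:350,240:390]; cv2.imwrite('pics/b1c.png',cv2.resize(a,None,fx=4,fy=4,interpolation=cv2.INTER_CUBIC))
E
```

```text
(no output)
```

View pics/b1c.png

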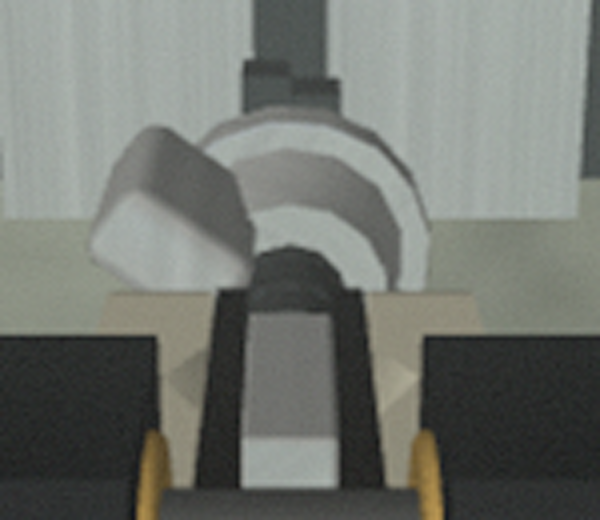

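The crop shows the held tang (col ~290/4+240), the nut with its left wing, and the head's front end peeking over the slot at (243–340, 60–105 in crop), well lined up with the slot. Now the tang gives the camera's lateral bias.

```bash
python3 - <<'E'
from slot import *
im,d,ci,W=load('wrist','b1')
q=np.array(robot.read_position());Rt=np.array(robot.read_tcp_rot())
P=cloud(ci,W,d);T=(P-q)@Rt*1000
g=cv2.cvtColor(im,cv2.COLOR_RGB2GRAY).astype(float)
o=Rt.T@(W[:3,3]-q)
for v,hi,lo in((300,113,46),(305,0,0),(310,112,44),(315,0,0),(320,112,42)):
    r=g[v,296:330]; b=r>85; i=np.argmax(b)-1; j=len(b)-np.argmax(b[::-1])-1
    ul=296+i+(85-r[i])/(r[i+1]-r[i]); ur=296+j+(85-r[j])/(r[j+1]-r[j])
    rr=rays(ci,[(ul,v),(ur,v)])@W[:3,:3].T@Rt  # tool frame rays
    t=(.007-o[0])/rr[:,0]; pts=(o+rr*t[:,None])*1000
    print(v,round(ul,2),round(ur,2),pts.round(2).tolist(),'mid y',pts[:,1].mean().round(2))
# head outline pixels: rows 235-246
for v in range(234,248): 
    r=g[v,295:330]; print(v,r.astype(int).tolist())
print(Rt[:,0],Rt[:,1],q)
E
```

```text
300 301.62 322.07 [[7.0, -6.28, -1.54], [7.0, 3.21, -1.55]] mid y -1.54
305 301.06 322.41 [[7.0, -6.4, -6.67], [7.0, 3.22, -6.69]] mid y -1.59
310 300.8 322.48 [[7.0, -6.39, -11.53], [7.0, 3.12, -11.54]] mid y -1.63
315 300.67 322.7 [[7.0, -6.31, -16.12], [7.0, 3.08, -16.13]] mid y -1.61
320 300.29 323.04 [[7.0, -6.35, -20.47], [7.0, 3.1, -20.48]] mid y -1.62
234 [165, 165, 171, 168, 165, 159, 146, 136, 108, 78, 75, 83, 82, 80, 80, 80, 82, 85, 85, 84, 86, 84, 82, 86, 81, 80, 108, 149, 168, 166, 162, 160, 162, 164, 166]
235 [167, 162, 169, 169, 167, 142, 85, 77, 74, 65, 71, 69, 72, 73, 72, 70, 73, 81, 85, 86, 83, 85, 84, 80, 84, 81, 110, 150, 165, 165, 162, 160, 165, 162, 161]
236 [164, 161, 167, 168, 169, 134, 68, 66, 66, 67, 65, 66, 68, 68, 66, 70, 67, 74, 83, 84, 86, 82, 85, 85, 84, 77, 111, 148, 168, 168, 160, 157, 163, 163, 162]
237 [167, 163, 170, 168, 162, 124, 59, 65, 66, 63, 65, 66, 64, 66, 64, 65, 67, 76, 85, 87, 84, 84, 88, 85, 84, 83, 106, 152, 168, 169, 160, 157, 164, 161, 162]
238 [166, 165, 170, 168, 156, 113, 64, 70, 66, 71, 68, 70, 70, 68, 67, 65, 67, 72, 81, 84, 85, 
[... 932 characters left out ...]
9, 86, 82, 82, 79, 78, 82, 81, 81, 80, 79, 87, 130, 163, 162, 162, 162]
245 [164, 165, 169, 171, 158, 119, 77, 83, 82, 82, 80, 81, 78, 81, 82, 80, 82, 83, 78, 82, 83, 84, 84, 81, 82, 81, 81, 83, 77, 92, 132, 164, 162, 162, 164]
246 [165, 164, 166, 169, 158, 118, 80, 82, 80, 79, 88, 96, 101, 100, 102, 105, 100, 98, 96, 95, 94, 95, 90, 89, 87, 90, 87, 85, 79, 86, 133, 164, 164, 160, 162]
247 [161, 165, 168, 170, 156, 114, 74, 86, 97, 101, 108, 122, 127, 123, 125, 126, 124, 115, 110, 114, 112, 108, 104, 105, 105, 105, 101, 93, 85, 90, 136, 162, 162, 162, 163]
[ 9.96692038e-01  8.12680163e-02 -7.00026165e-04] [ 8.12682701e-02 -9.96692205e-01  3.42016093e-04] [ 0.46450403 -0.00191735  0.21968467]
```

```bash
python3 - <<'E'
from slot import *
R=down(274.61); robot.servo_line([.4645,-.0017,.1235],R,speed=.12)
im,d,ci,W=shot('wrist','b2'); print(robot.read_position(),robot.read_t())
cv2.imwrite('pics/b2c.png',cv2.resize(im[120:330,200:420,::-1],None,fx=2.8,fy=2.8,interpolation=cv2.INTER_CUBIC))
E
```

```text
[ 0.46515169 -0.00160218  0.12427088] 10.9833
```

View pics/b2c.png

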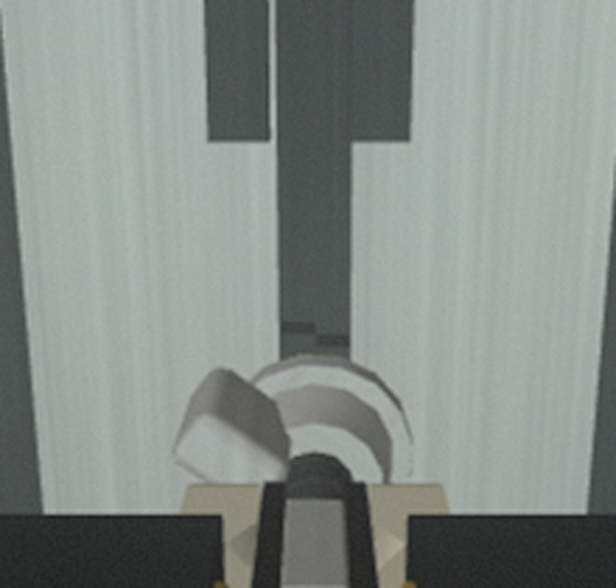

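The head's front end (crop cols 280–350, row ~330) sits between the slot lips (279–351): aligned. The fork ends are at crop row 140. Lowering with force checks.

```bash
python3 - <<'E'
from slot import *
robot.dwell(.2); f0=np.array(robot.read_force()); print(f0,robot.read_position())
z=.1235
while z>.0926:
    z-=.003; robot.servo_line([.4645,-.0017,z],speed=.05); robot.dwell(.05)
    f=np.array(robot.read_force())-f0; p=robot.read_position(); print(round(z,4),p[2].round(4),f.round(1))
    if abs(f[2])>8: break
im,d,ci,W=shot('wrist','b3'); print(robot.read_t())
E
```

```text
[-0.43546876 -0.06897964 -2.89658374] [ 0.46480058 -0.00155322  0.12405273]
0.1205 0.1204 [ 0.1  0.4 -0.1]
0.1175 0.1174 [ 0.8 -0.2 -0.6]
0.1145 0.1144 [0.5 0.1 0.4]
0.1115 0.1114 [-0.3  0.8 -0.1]
0.1085 0.1084 [ 1.   0.3 -0.6]
0.1055 0.1054 [0.1 0.3 0. ]
0.1025 0.1024 [ 0.2 -1.1 -0. ]
0.0995 0.0994 [0.4 0.3 0.2]
0.0965 0.0964 [1.1 0.5 0.6]
0.0935 0.0934 [0.7 0.2 0.3]
0.0905 0.0904 [ 0.9 -0.6 -0.1]
14.5333
```

```bash
python3 - <<'E'
from slot import *
im,d,ci,W=load('wrist','b3'); P=cloud(ci,W,d)
q=np.array(robot.read_position());Rt=np.array(robot.read_tcp_rot());T=(P-q)@Rt*1000
m=(np.hypot(T[...,0],T[...,1])<19)&(P[...,2]>.044)&(P[...,2]<.066)&(T[...,0]>14)
h=np.histogram(P[...,2][m],bins=np.arange(.044,.067,.001));print(dict(zip((h[1][:-1]*1000).round().astype(int).tolist(),h[0].tolist())))
ex=np.array([np.cos(np.radians(4.61)),np.sin(np.radians(4.61)),0]); p0=np.array([.4645,-.0017,.093])
robot.servo_line(p0,speed=.05); robot.dwell(.1); f0=np.array(robot.read_force()); print('f0',f0)
log=[];s=0
robot.servo_line(p0+ex*.045,speed=.06); robot.dwell(.1); print('45',(np.array(robot.read_force())-f0).round(1)); s=.045
while s<.100:
    s+=.002 if s<.076 else .001; robot.servo_line(p0+ex*s,speed=.03); robot.dwell(.04)
    f=(np.array(robot.read_force())-f0); fx=f@ex; log.append((round(s*1000),fx.round(1),f[1].round(1),f[2].round(1)))
    if fx<-9 or abs(f[2])>10 or abs(f[1])>10: break
print(log); shot('wrist','b4'); print(robot.read_position(),robot.read_t())
im=cv2.imread('pics/b4.png'); cv2.imwrite('pics/b4c.png',cv2.resize(im[0:330,110:520],None,fx=1.8,fy=1.8))
E
```

```text
{44: 0, 45: 0, 46: 1, 47: 4, 48: 12, 49: 8, 50: 9, 51: 17, 52: 10, 53: 37, 54: 124, 55: 105, 56: 28, 57: 6, 58: 14, 59: 8, 60: 4, 61: 5, 62: 1, 63: 3, 64: 1, 65: 3, 66: 0}
f0 [ 0.83765803 -0.11813142 -2.9226206 ]
45 [-1.4  0.5 -0. ]
[(47, np.float64(-1.4), np.float64(0.4), np.float64(-0.2)), (49, np.float64(-0.8), np.float64(0.3), np.float64(-0.3)), (51, np.float64(-1.3), np.float64(0.2), np.float64(0.6)), (53, np.float64(-1.0), np.float64(-0.2), np.float64(0.4)), (55, np.float64(-0.3), np.float64(-0.5), np.float64(0.6)), (57, np.float64(-0.9), np.float64(-0.4), np.float64(0.5)), (59, np.float64(-0.3), np.float64(0.5), np.float64(-0.1)), (61, np.float64(-1.0), np.float64(-0.3), np.float64(0.8)), (63, np.float64(-1.1), np.float64(-0.6), np.float64(1.3)), (65, np.float64(-1.0), np.float64(0.4), np.float64(0.3)), (67, np.float64(-1.1), np.float64(-0.2), np.float64(0.7)), (69, np.float64(-0.5), np.float64(0.2), np.float64(0.5)), (71, np.float64(-0.1), np.float64(0.5), np.float64(-0.3)), (73, np.float64(-0.1), np.float64(0.3), np.float64(0.1)), (75, np.float64(-0.4), np.float64(-0.1), np.
[... 771 characters left out ...]
4(-0.3)), (90, np.float64(-1.5), np.float64(-0.0), np.float64(-0.4)), (91, np.float64(-2.8), np.float64(-0.1), np.float64(-0.1)), (92, np.float64(-4.1), np.float64(0.1), np.float64(2.0)), (93, np.float64(-6.7), np.float64(0.2), np.float64(2.7)), (94, np.float64(-6.7), np.float64(-0.4), np.float64(3.3)), (95, np.float64(-5.9), np.float64(1.0), np.float64(3.8)), (96, np.float64(-6.7), np.float64(-0.2), np.float64(3.2)), (97, np.float64(-6.9), np.float64(-1.0), np.float64(4.9)), (98, np.float64(-6.9), np.float64(-0.9), np.float64(3.9)), (99, np.float64(-6.7), np.float64(-0.2), np.float64(3.9)), (100, np.float64(-6.4), np.float64(0.2), np.float64(4.2))]
[0.56323038 0.00601227 0.09292792] 27.3083
```

View pics/b4c.png

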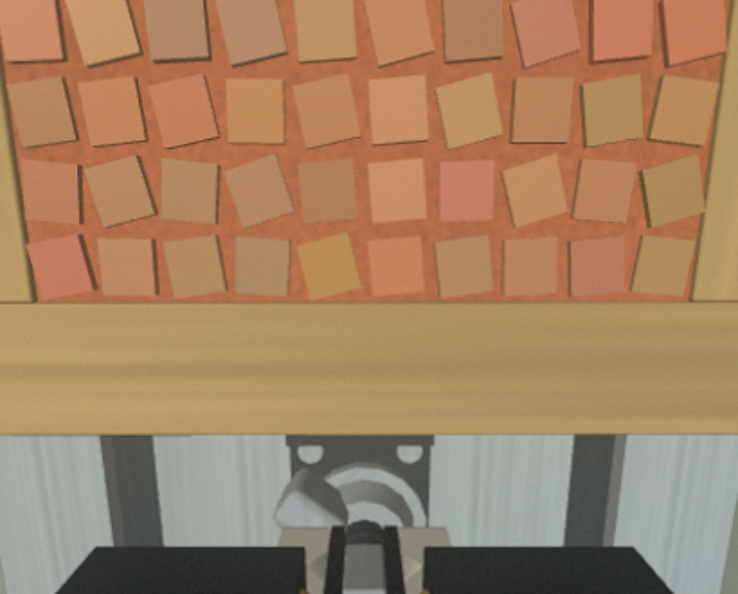

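The bar is against the mosaic (crop row ~302) and fork is centred under the nut. Force saturated from s=93 mm, so the bolt leaned in the jaws. Let it hang on the nut, regrip upright at s≈92, lift slightly, turn 90° clockwise, and push again stiffly.

```bash
python3 - <<'E'
from slot import *
ex=np.array([np.cos(np.radians(4.61)),np.sin(np.radians(4.61)),0]); p0=np.array([.4645,-.0017,.089])
robot.move_gripper(.35); robot.servo_line(p0+ex*.0915,speed=.06); robot.dwell(.15)
robot.move_gripper(0); print('w',robot.read_grip_width()*88)
robot.servo_line(p0+ex*.0915+[0,0,.0035],speed=.05); f0=np.array(robot.read_force());t0=np.array(robot.read_ft_torque())
q=np.array(robot.read_qpos()); 
for k in range(3):
    q[5]-=30; robot.movej(q.tolist()); print((np.array(robot.read_force())-f0).round(1),(np.array(robot.read_ft_torque())-t0).round(2),robot.read_grip_width()*88)
p=np.array(robot.read_position()); print(p,robot.read_tcp_rot()[:,1]); f0=np.array(robot.read_force())
b=p0+ex*.0915+[0,0,.0035]
for s in (.001,.002,.003,.004):
    robot.servo_line(b+ex*s,speed=.03); f=(np.array(robot.read_force())-f0); print(s,f.round(1))
    if f@ex<-7: break
shot('wrist','b5'); print(robot.read_t(),robot.read_qpos())
im=cv2.imread('pics/b5.png'); cv2.imwrite('pics/b5c.png',im)
E
```

```text
w 9.897971126321558
[-0.6 -1.   1.1] [0.07 0.   0.05] 9.62057530148127
[-1.6 -1.   1. ] [-0.15  0.4   0.05] 10.236375698177639
[-3.3 -4.3  0.3] [-1.61  1.1   0.04] 9.914439155390435
[0.55464014 0.0050206  0.09211438] [-0.99638736 -0.08489784  0.00214052]
0.001 [-1.8 -0.2  1.7]
0.002 [-5.   1.6  4.6]
0.003 [-6.4  1.8  6.7]
0.004 [-8.2  1.   8.1]
31.8583 [ 20.64335108  16.92252456 -24.07137435  -0.07298267 -49.36949481
 -15.81655694]
```

View pics/b5c.png

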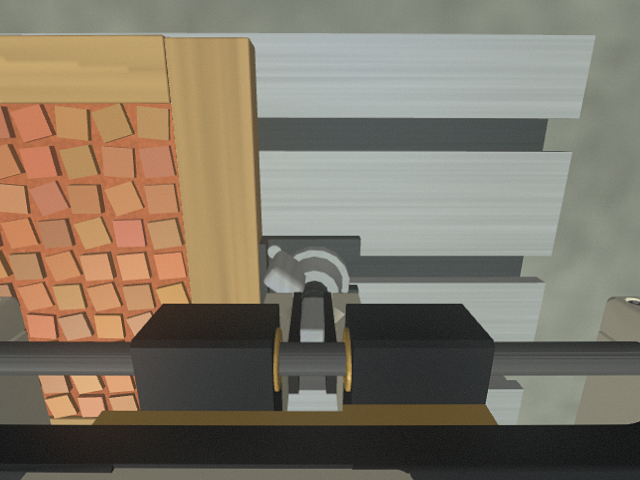

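The picture shows the tang at (313,320) square across the slot, the fork around the nut (320,270), one wing to the upper left, bar flush with the mosaic. Now release and look at the wings from above.

```bash
cat > wing.py <<'E'
from slot import *
def wing(tag,c,zlo=.060,zhi=.090):
    im,d,ci,W=shot('wrist',tag); P=cloud(ci,W,d); z=P[...,2]
    r=np.hypot(P[...,0]-c[0],P[...,1]-c[1])
    t=P[(r<.02)&(z>.1)&(z<.135)]; 
    bc=np.array(cv2.minAreaRect((t[:,:2]*1000).astype(np.float32))[0])/1000 if len(t)>20 else c
    tr=cv2.minAreaRect((t[:,:2]*1000).astype(np.float32)) if len(t)>20 else None
    r=np.hypot(P[...,0]-bc[0],P[...,1]-bc[1])
    w=P[(r<.033)&(r>.012)&(z>zlo)&(z<zhi)]
    a=np.arctan2(w[:,1]-bc[1],w[:,0]-bc[0]); ang=np.degrees(np.angle(np.exp(2j*a).mean()))/2
    return dict(bolt=bc,tang=tr,top=np.percentile(t[:,2],95) if len(t) else None,wing=ang,R=abs(np.exp(2j*a).mean()),n=len(w),wtop=np.percentile(w[:,2],97))
E
python3 - <<'E'
from wing import *
robot.move_gripper(.35); p=np.array(robot.read_position()); robot.servo_line(p+[0,0,.12],speed=.2)
robot.dwell(.1)
print(wing('b6',p[:2]),p,robot.read_t())
E
```

```text
{'bolt': array([0.55419446, 0.00704128]), 'tang': ((554.1944580078125, 7.0412750244140625), (9.433526992797852, 14.445462226867676), 4.57136344909668), 'top': np.float64(0.11610165044271728), 'wing': np.float64(-32.363607769063), 'R': np.float64(0.7197876774735569), 'n': 853, 'wtop': np.float64(0.08285221422071849)} [0.55998036 0.00612787 0.09259372] 33.3667
```

View pics/b6.png

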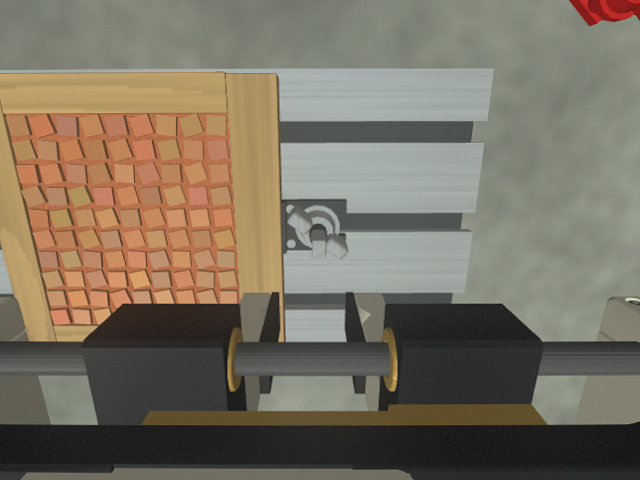

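```bash
python3 - <<'E'
from wing import *
im,d,ci,W=load('wrist','b6'); P=cloud(ci,W,d); z=P[...,2]; c=np.array([.5542,.0070])
r=np.hypot(P[...,0]-c[0],P[...,1]-c[1])
for lo,hi in((.066,.090),(.074,.09),(.078,.09)):
    m=(r<.034)&(z>lo)&(z<hi); Q=P[m][:,:2]
    k,l,s,cc=cv2.connectedComponentsWithStats(m.astype(np.uint8))
    print(lo,len(Q),[np.round(x,1) for x in cv2.minAreaRect((Q*1000).astype(np.float32))])
    for i in range(1,k):
        if s[i,4]>15:
            q=P[l==i]; print('  ',s[i,4],cc[i].round(0),q.mean(0).round(4),np.degrees(np.arctan2(*(q.mean(0)[:2]-c)[::-1])).round(1),np.hypot(*(q[:,:2]-c).T).max().round(4))
E
```

```text
0.066 1071 [array([554.5,   6.7]), array([24. , 55.2]), np.float64(73.2)]
   1071 [318. 232.] [0.5549 0.0046 0.0781] -74.5 0.0284
0.074 818 [array([554. ,   6.7]), array([14.5, 56.3]), np.float64(60.2)]
   818 [317. 234.] [0.5552 0.0054 0.0812] -56.2 0.0284
0.078 750 [array([554. ,   6.7]), array([14.5, 56.2]), np.float64(60.2)]
   750 [317. 235.] [0.5553 0.0058 0.0816] -47.5 0.0284
```

Released bolt stands square in the fork at about (318,235); wings run from (298,218) to (338,245), i.e. yaw ≈ -30°. Grip wing ends at yaw 330° and screw clockwise while watching torque.

```bash
cat > screw.py <<'E'
from wing import *
def grip(c,yaw,z=.062):
    R=down(yaw); robot.move_gripper(1.0)
    robot.goto([c[0],c[1],.150],R); q=robot.read_qpos(); print('q6',q[5].round(1))
    robot.servo_line([c[0],c[1],z],speed=.12); f=np.array(robot.read_force()); robot.move_gripper(0)
    print('f',f.round(1),'w',(robot.read_grip_width()*88).round(1),robot.read_finger_force(),robot.read_t())
def turn(total,step,stop):
    t0=None; done=0; q=np.array(robot.read_qpos())
    while done<total:
        d=min(step,total-done); q[5]-=d; done+=d; robot.movej(q.tolist()); m=np.array(robot.read_ft_torque()); f=np.array(robot.read_force())
        print(round(done),m.round(2),f.round(1),(robot.read_grip_width()*88).round(1))
        if abs(m[2])>stop: break
    print('t',robot.read_t()); return done
E
python3 - <<'E'
from screw import *
grip([.5537,.0063],330); print(robot.read_ft_torque()); turn(270,30,.6)
E
```

```text
q6 129.0Traceback (most recent call last):
  File "<stdin>", line 2, in <module>
  File "screw.py", line 6, in grip
    print('f',f.round(1),'w',(robot.read_grip_width()*88).round(1),robot.read_finger_force(),robot.read_t())
                             ^^^^^^^^^^^^^^^^^^^^^^^^^^^^^^^^^^
AttributeError: 'float' object has no attribute 'round'
```

```bash
sed -i 's/(robot.read_grip_width()\*88).round(1)/round(robot.read_grip_width()*88,1)/' screw.py
python3 - <<'E'
from screw import *
print(robot.read_ft_torque(),robot.read_force(),robot.read_grip_width()*88,robot.read_t(),robot.read_position()); turn(270,30,.6)
E
```

```text
[-0.37838362  0.02191707 -0.02018078] [-0.23348035 -1.01492299  2.83214384] 56.03519438340939 38.1083 [0.55394976 0.00630391 0.06226097]
30 [-1.42  1.09 -0.04] [-2.4 -3.2  4.6] 55.8
60 [-1.94  0.97 -0.01] [-2.5 -4.7  4.7] 56.2
90 [-1.97  0.85 -0.06] [-2.5 -4.1  4.7] 55.7
120 [-1.91  0.83  0.08] [-2.2 -4.9  4.4] 55.9
150 [-1.83  0.8  -0.06] [-1.6 -3.9  3.8] 55.8
180 [-1.92  0.58 -0.04] [-1.6 -4.1  3.9] 55.9
210 [-2.22  0.39 -0.02] [-1.5 -5.3  3.3] 55.6
240 [-2.25  0.32  0.  ] [-1.3 -6.2  2.9] 55.9
270 [-2.2   0.18 -0.17] [-0.7 -5.2  2. ] 55.6
t 43.2083
```

```bash
python3 - <<'E'
from screw import *
turn(28,14,.6)
robot.move_gripper(1.0); p=np.array(robot.read_position()); robot.servo_line([p[0],p[1],.15],speed=.15); robot.dwell(.1)
w=wing('b7',p[:2]); print(w,robot.read_tcp_rot()[:,1],robot.read_t())
im,d,ci,W=load('wrist','b7'); P=cloud(ci,W,d); z=P[...,2]; c=w['bolt']; m=(np.hypot(P[...,0]-c[0],P[...,1]-c[1])<.034)&(z>.074)&(z<.09)
print([np.round(x,1) for x in cv2.minAreaRect((P[m][:,:2]*1000).astype(np.float32))])
E
```

```text
14 [-1.55  0.46 -0.5 ] [-1.1 -3.5  3.3] 55.9
28 [-1.5   0.27 -0.6 ] [-1.2 -4.8  2.9] 55.9
t 43.8917
{'bolt': array([0.55474487, 0.00723451]), 'tang': ((554.744873046875, 7.234514236450195), (14.078084945678711, 10.24563217163086), 86.81391143798828), 'top': np.float64(0.12297116558320431), 'wing': np.float64(30.780107126095906), 'R': np.float64(0.7563653178126957), 'n': 1394, 'wtop': np.float64(0.08245344949664514)} [ 0.84595528  0.53325011 -0.00199848] 45.525
[array([554.5,   7.6]), array([55.8, 13.4]), np.float64(31.7)]
```

View pics/b7.png

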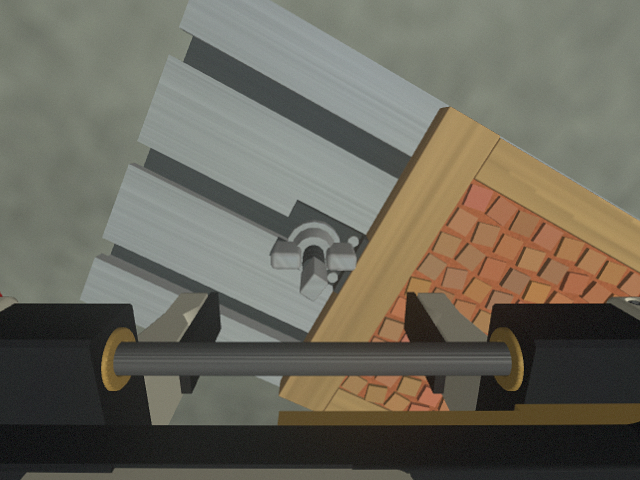

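The nut sits flat on the foot, wings at (285–345,255), tang square within ~8°, bolt drawn up to z≈16 mm; torque rose to 0.6 N·m. Regrip for the final tightening, then check and hand in.

```bash
python3 - <<'E'
from screw import *
grip([.5545,.0066],211.7); n=turn(100,12,1.0)
robot.move_gripper(1.0); p=np.array(robot.read_position()); robot.servo_line([p[0],p[1],.16],speed=.15); robot.dwell(.1)
w=wing('b8',p[:2]); print(w,robot.read_t())
im,d,ci,W=load('wrist','b8'); P=cloud(ci,W,d); z=P[...,2]; c=w['bolt']; m=(np.hypot(P[...,0]-c[0],P[...,1]-c[1])<.034)&(z>.074)&(z<.09)
print([np.round(x,1) for x in cv2.minAreaRect((P[m][:,:2]*1000).astype(np.float32))])
cv2.imwrite('pics/b8c.png',im[...,::-1])
E
```

```text
q6 10.8
f [ 0.3  0.8 -0.2] w 56.0 30.001215040683746 49.8917
12 [-0.4   0.42 -0.64] [-2.1 -0.7  1.2] 56.1
24 [-0.67  0.1  -0.71] [ 0.1 -2.6  0.4] 55.9
36 [-0.88  0.21  0.05] [-0.2 -3.3  2. ] 56.3
48 [-0.06  0.18 -0.2 ] [-0.1 -0.5  3. ] 54.4
60 [-0.95 -4.56 -0.78] [14.4 -2.2 -7.3] 42.3
72 [-2.01 -5.81 -0.84] [15.1 -5.4 -3.9] 29.1
84 [-1.31 -1.99 -0.72] [ 4.6 -3.2  4.1] 21.7
96 [-1.07 -0.6  -0.43] [-0.1 -3.5  8.2] 16.6
100 [-0.99 -0.3  -0.14] [ 0.3 -2.   8.6] 15.6
t 52.675
{'bolt': array([0.55382196, 0.00699171]), 'tang': ((553.8219604492188, 6.99171257019043), (13.985020637512207, 10.455938339233398), 85.87889862060547), 'top': np.float64(0.12312754441836853), 'wing': np.float64(9.82684995822148), 'R': np.float64(0.6701076072393598), 'n': 830, 'wtop': np.float64(0.08212976384811309)} 54.8833
[array([554.2,   7.1]), array([56. , 14.5]), np.float64(9.7)]
```

View pics/b8c.png

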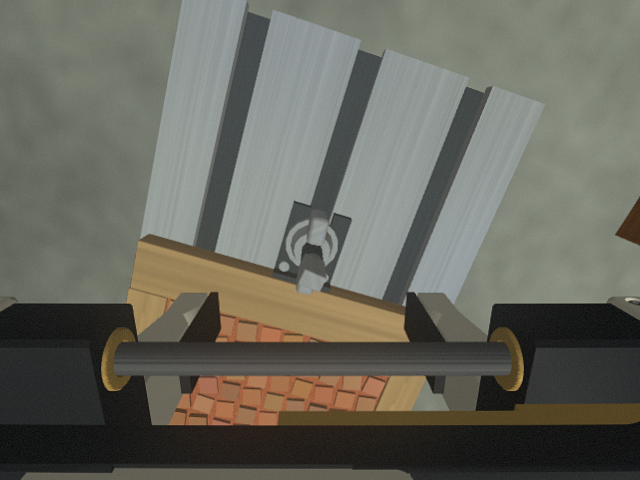

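The last picture shows the wings at (318,220)–(310,285), the bolt upright and square, the bar flush with the mosaic and the gripper clear. The fingers slipped off the wings after the nut held about 0.7 N·m, well over the 0.4 that counts as firm. Handing in.

```bash
python3 -c "
from rig import robot
print(robot.job_done(),robot.read_t())"
```

```text
the job is handed in; nothing more can be done
the job is handed in; nothing more can be done
```

I handed the job in at about 55 s with no verdict returned: the last picture shows the bar against the mosaic, the bolt upright and about 9° past square, and the gripper clear. The nut held about 0.7 N·m (0.4 is firm) before the fingers slipped off its wings about 22° into the last turn; I did not re-tighten it or measure the clamp force.

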